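Set the bench nutcracker's ram to the walnut and clamp it

ROBOT

A 6-joint arm with a two-finger parallel gripper is mounted at the origin on a cart in front of the work surface, level with it; the furniture and walls round the work are solid. World frame = base frame: x ahead of the robot, y to its left, z up, the work surface at z = 0. Lengths are in m, angles in rad, forces in N, time in s.
With the tool pointing down it reaches from about 0.35 to 0.775 m from the base axis. Payload 7.3 kg.
Tool frame: the origin (TCP) lies on the centre line of the jaws, within the pads' length; the fingertips stand ahead of it and the grasp point (between the pads) lies 11 mm behind it (robot.nose_length is the z of the fingertips in the tool frame, in m); z points along the fingers, y is the line along which they close (so a half turn about z gives the same grasp; the last joint's range is limited). The gripper opens to 92 mm and grips with 3 to 60 N. Pads are 19 mm wide; open, the fingers measure 130 mm over their backs; the gripper's body (75 mm by 190 mm) begins 47 mm behind the grasp point.
Start: joints at [0.972, 0.342, 1.524, -0, 1.275, -0.146], TCP at [0.23, 0.472, 0.235] pointing down, gripper open.
Joint ranges: [-2.53, 2.53], [-0.77, 2.02], [0.04, 2.7], [-1, 4.14], [0.28, 2.66], [-3.11, 3.11]. Speed limits (rad/s): [2.57, 2.57, 3.14, 3.14, 3.14, 3.14].

INTERFACE

Orientations are given as [roll, pitch, yaw] about the fixed x, y, z axes, in that order (R = Rz(yaw) Ry(pitch) Rx(roll)).
In Python, from cell import robot, cams gives the robot as it stands. The module is installed in compiled form; this text tells all that it offers.
- The arm moves only by the tool carry_out, never from a script. Its argument "deltas" is a list of rows, each a list of 7 numbers: the shift along the tool's x, y, z in cm, then the turn, a rotation vector about the tool's x, y, z in rad, then the opening, from 0 (shut) to 1 (fully open). A call has exactly 8 rows; each row shifts and turns the commanded pose from where the row before left it, along the tool's axes as they then stand; what a row does not reach is not made up. A row lasts 1/12 s, in which the tool goes at most 41.7 mm and 7.16 degrees, less where a joint would pass 70% of its speed; a pose out of reach is approached as far as the arm can. A call is refused whole if a number of a shift passes 4.17 or a number of a turn 0.125, either way. A call with a gripper value outside its range is refused whole. The fingers move at their own pace and stop on an object; "force" is the grip in N (left out, the last holds). Time passes only in rows, so rows that do not move let the fingers close, or fill a call up. It gives the time, the measured TCP pose, the force, the opening and the grip force at its end, in the units of the state.
- robot.observe(): the state, without advancing time (a new reading comes with each control period).
- cams.read_camera(name): name is "scene" or "top" or "wrist"; returns a dict with "image" (400x640x3 uint8, blue, green, red), "depth" (400x640 float32, m along the optical axis (not along the pixel's ray), 0 where there is no reading), "fx", "fy", "cx", "cy" (pixels), "D" ([k1, k2, p1, p2, k3] as OpenCV has them; the pictures are not rectified), "world_to_cam" (4x4, takes a point from world to camera coordinates). Camera axes: x right, y up, looking along -z (the intrinsics and any distortion apply to the point x, -y, -z); pixel columns grow to the right and rows downward; lengths in m; the calibration is good to about 2 mm. A picture is of the moment at which its call begins.
- robot.hand_in(): hands the job in; it is judged then, once.
The state is a dict: "time": time; "qpos": joint angles; "qvel": joint speeds; "joint_efforts": joint torques, N m; "tool_pos": TCP position; "tool_rot": TCP orientation; "contact_force": force on the tool from outside, world axes, zero at the start; "torque": the same for the moment, N m; "opening": finger opening in m; "grip_force": force on a finger pad.
Only numpy, scipy, OpenCV 4.12 (cv2) and the standard library are available. Lean on these libraries where they do the work, as an engineer would, in place of code of your own. Each camera call takes 0.05 s, during which the arm holds its last target. There are 200 camera calls.

TASK

Set up the bench nutcracker for the walnut lying in its tray: push the tray fully home under the ram, then lower the ram by its black knob until its foot just rests on the nut, gently enough not to crack the thin shell. Then swing the red clamp lever fully shut, so that the ram stays locked there with its foot still touching the nut, and leave everything else where it stands.

Things in the scene. Friction and masses are not known exactly. Their poses are not given: they have to be found in the camera images.
- cracker: Bench nutcracker, fixed to the worktop: beech base 235 x 116 mm, steel column at the back, grey arm (130 to 168 mm high) whose nose guides the ram. Origin: on the ram's axis, at the level of the worktop. x points from the ram back to the column (112 mm), y to the left of the arm, z up. A cracking handle parked above the column, up to 305 mm high, reaches 110 mm to the +y side; it is not used.
- tray (a joint): Wooden tray that slides in guides along the cracker's +x: 0 = drawn out, 0.065 m = fully home against its stop, with its cup on the ram's axis. About 1.5 N of drag.
- tray_lip (a point): Middle of the outer (-x) face of the tray's upright front lip, to be pushed on; the lip is 62 mm wide, from 28 to 62 mm above the worktop, 13 mm thick. With the tray home the face lies 136 mm in front of the ram's axis.
- tray_cup (a point): Centre of the floor of the tray's black rubber cup, 41 mm above the worktop; the cup is 49 mm wide over its rim, the rim 10 mm above this floor. It stands 136 mm behind the lip's face.
- walnut: The walnut in the tray's cup, irregular, loose, 34 to 36 mm in every direction, 12 g. Origin at its underside as it first stands; a turned or tilted nut stands a little higher or lower. Its thin shell cracks if the ram's foot presses it with more than 12 N.
- ram: Steel ram, slides up and down in the nose: 12 mm rod, black knob on top, below a pressing foot (flat disc, 27 mm wide) on a threaded stud. Origin at the centre of the rod's lower end, 130 mm above the worktop when fully raised, 78 mm at its lowest. The foot's underside stands 12 to 28 mm below it: how far the foot is screwed out differs each time and cannot be pushed in.
- ram_knob (a point): Centre of the flat top of the ram's black knob, which is 29 mm wide and 24 mm high; 119 mm above the ram's origin. Until it is clamped the ram stays where it is left: 3.5 N of drag, weight 2 N, so a push of about 1.5 N lowers it.
- clamp_lever (a joint): Cam lever on an upright pin at the right (-y) side of the nose: 0 = open, grows as it swings shut, clockwise from above, to its stop at 1.95 rad. At 0 it points 60 degrees to the right of the cracker's +x, at 1.95 almost straight to -x. Light at first; from 1.5 on the cam bites and needs 4 to 8 N near the tip; past dead centre at 1.83 it stays shut and the ram holds against 15 N.
- lever_pin (a point): Axis of the lever's pin, at mid-height of the lever, 149 mm above the worktop, 31 mm to the right (-y) of the ram's axis.
- lever_tip (a point): Tip of the lever, 92 mm from the pin. The red grip is the outermost 42 mm, 12 mm thick and 18 mm high.
- walnut_bowl: Carved wooden bowl of walnuts, 196 x 299 x 99 mm, bystander. Origin at the centre of its underside.
- walnut_2: A second walnut lying loose on the worktop, 36 mm, bystander.
- espresso_cup: Brown stoneware cup with ear, 67 x 94 x 58 mm, bystander.
- tumbler_1: Clear drinking glass, 76 mm wide, 86 mm high, bystander.

How it is judged:
By the outcome, as a careful person would: the job done as asked, in the order asked, and still so for the second after the job is handed in, with the robot touching nothing.
It also fails if it takes over 67 s, if anything falls off the work surface, if the arm or the gripper's body presses on something with over 40 N, if the wrist force passes 120 N, or if a joint passes its speed limit or range.

## Working session

There is one attempt and no reset: what is moved stays moved. The work goes in short steps, Python scripts to look and compute and a tool call to move; the robot and the scene stay as the last step left them, time stands still between calls to the robot, and variables do not carry over. Pictures are saved under pics/ and viewed, at most 10 in all, crops included, and the job is handed in when it is done.

Besides the shell and the picture viewer there is one more tool, called after "Request:" as name(argument=value, ...) on one line, values as JSON. carry_out: Moves the arm, as the interface text tells. Its arguments: {"type":"object","properties":{"deltas":{"type":"array","items":{"type":"array","items":{"type":"number"}}},"force":{"type":"number"}},"required":["deltas"]}

```bash
mkdir -p pics
cat > h.py <<'E'
import numpy as np, cv2
from cell import robot, cams
def snap(n,f=None):
    c=cams.read_camera(n)
    if f: cv2.imwrite('pics/'+f,c['image'])
    return c
def px2w(c,u,v,d=None,z=None):
    K=np.array([[c['fx'],0,c['cx']],[0,c['fy'],c['cy']],[0,0,1]])
    p=cv2.undistortPoints(np.array([[[u,v]]],float),K,np.array(c['D'],float))[0,0]
    r=np.array([p[0],-p[1],-1.0]); T=np.linalg.inv(c['world_to_cam'])
    if z is not None:
        o=T[:3,3]; w=T[:3,:3]@r; return o+w*(z-o[2])/w[2]
    if d is None:
        a=c['depth'][int(v)-1:int(v)+2,int(u)-1:int(u)+2]; d=np.median(a[a>0]) if (a>0).any() else 0
    return T[:3,:3]@(r*d)+T[:3,3]
def w2px(c,P):
    T=c['world_to_cam']; q=T[:3,:3]@np.array(P,float)+T[:3,3]
    K=np.array([[c['fx'],0,c['cx']],[0,c['fy'],c['cy']],[0,0,1]])
    return cv2.projectPoints(np.array([[q[0],-q[1],-q[2]]]),np.zeros(3),np.zeros(3),K,np.array(c['D'],float))[0].ravel()
E
python3 - <<'E'
from h import *
import pickle
s=robot.observe(); print(s, robot.nose_length)
for n in('scene','top'):
    c=snap(n,n+'1.png'); pickle.dump(c,open(n+'1.pkl','wb'))
    print(n,np.linalg.inv(c['world_to_cam']).round(3),c['fx'])
E
```

```text
{'time': 0.0, 'qpos': array([ 9.71987013e-01,  3.42720479e-01,  1.52502760e+00,  6.00936034e-06,
        1.27538140e+00, -1.46032616e-01]), 'qvel': array([-0.00019526,  0.00122142,  0.00035684, -0.00151728, -0.00028064,
        0.0021352 ]), 'joint_efforts': array([ 5.39196208e-04, -4.31237841e+01, -2.44216526e+01,  7.16839987e-02,
        5.60571975e-02, -1.27348708e-04]), 'tool_pos': array([0.22943757, 0.47177235, 0.23404242]), 'tool_rot': array([-3.14007302e+00, -2.29315375e-04,  2.68881403e+00]), 'contact_force': array([-0.8436659 , -0.19818569,  0.10378944]), 'torque': array([0.03778806, 0.01876879, 0.00640793]), 'grip_force': 0.0, 'opening': 0.09191529445261655} 0.008
scene [[ 0.973 -0.118  0.201  0.812]
 [ 0.233  0.513 -0.826 -1.113]
 [-0.006  0.85   0.526  0.846]
 [ 0.     0.     0.     1.   ]] 423.8617890060167
top [[ 8.000e-02  9.750e-01 -2.080e-01  2.980e-01]
 [-9.970e-01  7.800e-02 -1.700e-02 -4.500e-02]
 [-1.000e-03  2.090e-01  9.780e-01  1.311e+00]
 [ 0.000e+00  0.000e+00  0.000e+00  1.000e+00]] 371.21127636886456
```

View pics/scene1.png

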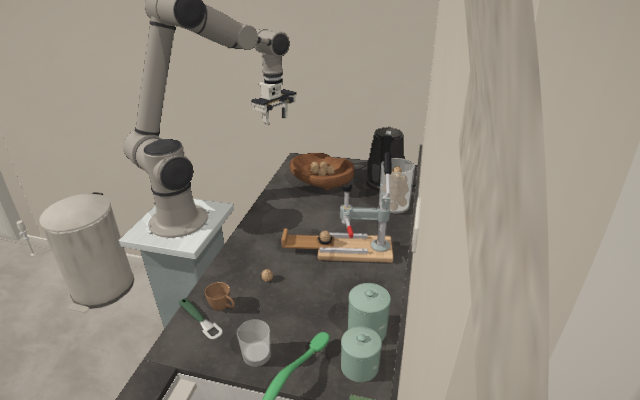

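View pics/top1.png

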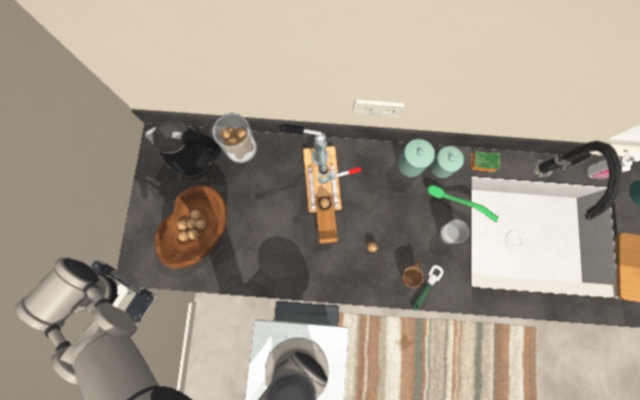

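The scene shows the cracker at about (355,240) and the top view at (322,190). The tray lip is at (328,240), the knob near (325,170) and the red lever tip at (357,171). I'll enlarge both.

Run:
```python
from h import *
import pickle
t=pickle.load(open('top1.pkl','rb'));s=pickle.load(open('scene1.pkl','rb'))
a=cv2.resize(t['image'][115:255,280:380],None,fx=5.5,fy=5.5,interpolation=cv2.INTER_CUBIC)[:600]
cv2.imwrite('pics/topc.png',cv2.resize(t['image'][120:250,285:375],(405,585),interpolation=cv2.INTER_CUBIC))
cv2.imwrite('pics/scenec.png',cv2.resize(s['image'][145:270,270:410],(784,560)[:2] if 0 else (630,562),interpolation=cv2.INTER_CUBIC))
```

```text
(no output)
```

View pics/topc.png

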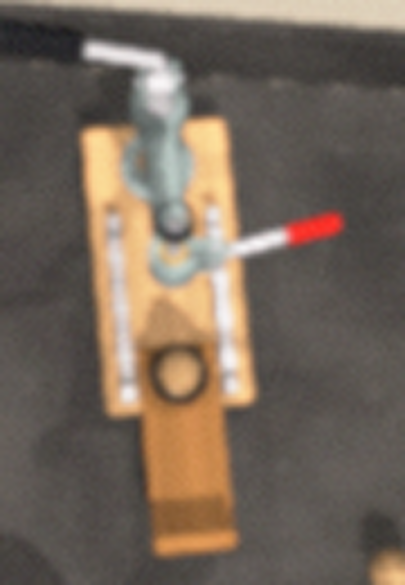

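View pics/scenec.png

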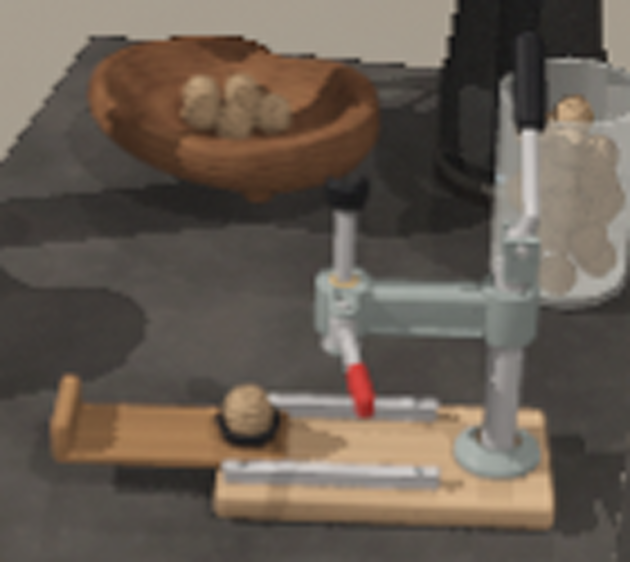

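Run:
```python
from h import *
import pickle
t=pickle.load(open('top1.pkl','rb'));s=pickle.load(open('scene1.pkl','rb'))
def T(u,v,z=None): return px2w(t,285+u/4.5,120+v/4.5,z=z).round(4)
def S(u,v,z=None): return px2w(s,270+u/4.5,145+v/4.5,z=z).round(4)
for n,u,v,z in [('knob',175,220,.249),('tip',343,220,.149),('pin',210,252,.155),('cuprim',179,372,.051),('lip L',152,550,.062),('lip R',240,545,.062),('basefrontL',107,415,.02),('baseFR',256,402,.02),('baseBL',82,128,.02),('baseBR',224,118,.02)]:
    print(n,T(u,v,z),T(u,v))
for n,u,v,z in [('knob',348,186,.249),('nut top',248,392,.076),('lip top N',70,378,.062)]:
    print('S',n,S(u,v,z),S(u,v))
def cloud(c,u0,u1,v0,v1):
    return np.array([np.r_[px2w(c,u,v),u,v,c['image'][v,u]] for v in range(v0,v1) for u in range(u0,u1) if c['depth'][v,u]>0])
P=cloud(t,285,375,120,250)
k=P[(P[:,2]>.235)&(P[:,0]<.62)]; print('knob cloud',len(k),k[:,:3].mean(0),k[:,:3].min(0),k[:,:3].max(0))
l=P[(P[:,2]>.05)&(P[:,2]<.068)&(P[:,0]<.45)]; print('lip',len(l),l[:,:3].round(3).tolist()[:60])
r=P[(P[:,7]>120)&(P[:,6]<70)&(P[:,5]<70)]; print('red',len(r),r[:,:3].mean(0),r[:,:3].min(0),r[:,:3].max(0))
Q=cloud(s,270,400,145,270)
k=Q[(Q[:,2]>.22)&(Q[:,2]<.27)&(Q[:,3]>340)&(Q[:,3]<354)]; print('Sknob',len(k),k[:,:3].mean(0),k[:,:3].min(0),k[:,:3].max(0))
r=Q[(Q[:,7]>120)&(Q[:,6]<70)&(Q[:,5]<70)]; print('Sred',len(r),r[:,:3].mean(0),r[:,:3].min(0),r[:,:3].max(0))
```

```text
knob [ 0.6237 -0.0391  0.249 ] [ 0.6291 -0.039   0.2313]
tip [ 0.6641 -0.1599  0.149 ] [ 0.7118 -0.175  -0.0025]
pin [ 0.6307 -0.0654  0.155 ] [ 0.6276 -0.0653  0.1658]
cuprim [ 0.563  -0.0503  0.051 ] [ 0.5587 -0.0502  0.0717]
lip L [ 0.4236 -0.0404  0.062 ] [ 0.4298 -0.0402  0.0009]
lip R [ 0.4326 -0.1057  0.062 ] [ 0.4392 -0.1087  0.0006]
basefrontL [0.5306 0.0033 0.02  ] [ 5.343e-01  4.100e-03 -5.000e-04]
baseFR [ 0.5503 -0.1127  0.02  ] [ 0.5547 -0.1138 -0.0024]
baseBL [0.7659 0.0436 0.02  ] [ 0.7738  0.0451 -0.002 ]
baseBR [ 0.7837 -0.0712  0.02  ] [ 0.7916 -0.0716 -0.0011]
S knob [ 0.6309 -0.0582  0.249 ] [ 0.6287 -0.0453  0.2417]
S nut top [ 0.5645 -0.0571  0.076 ] [ 0.5629 -0.0503  0.071 ]
S lip top N [ 0.4316 -0.0498  0.062 ] [ 0.4295 -0.0441  0.0578]
knob cloud 16 [ 0.61542175 -0.03602236  0.24278323] [ 0.61223171 -0.04607726  0.23886632] [ 0.61975082 -0.0249274   0.2458423 ]
lip 68 [[0.44, -0.064, 0.055], [0.441, -0.067, 0.058], [0.441, -0.07, 0.059], [0.441, -0.074, 0.059], [0.441, -0.077, 0.058], [0.442, -0.08, 0.058], [0.441, -0.084, 0.061], [0.442, -0.087, 0.058], [0.
[... 888 characters left out ...]
, 0.058], [0.428, -0.044, 0.061], [0.428, -0.048, 0.061], [0.429, -0.051, 0.061], [0.429, -0.054, 0.06], [0.429, -0.058, 0.06], [0.43, -0.061, 0.06], [0.43, -0.064, 0.059], [0.43, -0.068, 0.059], [0.43, -0.071, 0.06], [0.431, -0.074, 0.058], [0.431, -0.078, 0.058], [0.431, -0.081, 0.058], [0.432, -0.085, 0.058], [0.432, -0.088, 0.058]]
red 62 [ 0.67213699 -0.1446213   0.10226819] [ 0.64675925 -0.17397105 -0.00070285] [ 0.71813816 -0.1231956   0.15826486]
Sknob 64 [ 0.62606349 -0.04776879  0.23613201] [ 0.61192412 -0.05327505  0.22058817] [ 0.63848372 -0.03397252  0.24492725]
Sred 51 [ 0.65318187 -0.12170186  0.13767309] [ 0.62143849 -0.15694761 -0.00146834] [0.6646408  0.09788018 0.15739689]
```

Request:
carry_out(deltas=[[-3.6, -2.0, 0, 0, 0, 0, 0], [-3.6, -2.0, 0, 0, 0, 0, 0], [-3.6, -2.0, 0, 0, 0, 0, 0], [-3.6, -2.0, 0, 0, 0, 0, 0], [-3.6, -2.0, 0, 0, 0, 0, 0], [-3.6, -2.0, 0, 0, 0, 0, 0], [-3.6, -2.0, 0, 0, 0, 0, 0], [-3.6, -2.0, 0, 0, 0, 0, 0]], force=20)

```text
time: 0.77
tool_pos: [0.4192, 0.2004, 0.2346]
tool_rot: [-3.141, -0.0, 2.689]
contact_force: [1.3, 0.6, -0.4]
opening: 0.0428
grip_force: 0.0
```

Request:
carry_out(deltas=[[-1.1, -3.3, 0, 0, 0, 0, 0], [-1.1, -3.3, 0, 0, 0, 0, 0], [-1.1, -3.3, 0, 0, 0, 0, 0], [-1.1, -3.3, 0, 0, 0, 0, 0], [-1.1, -3.3, 0, 0, 0, 0, 0], [-1.1, -3.3, 0, 0, 0, 0, 0], [-1.1, -3.3, 0, 0, 0, 0, 0], [-1.1, -3.3, 0, 0, 0, 0, 0]])

```text
time: 1.43
tool_pos: [0.3815, -0.0751, 0.2346]
tool_rot: [3.141, -0.0, 2.689]
contact_force: [0.3, -0.4, -0.2]
opening: 0.0005
grip_force: 0.0
```

Request:
carry_out(deltas=[[0, 0, 0, 0, 0, -0.124, 0], [0, 0, 0, 0, 0, -0.124, 0], [0, 0, 0, 0, 0, -0.124, 0], [0, 0, 0, 0, 0, -0.124, 0], [0, 0, 0, 0, 0, -0.124, 0], [0, 0, 0, 0, 0, 0, 0], [0, 0, 0, 0, 0, 0, 0], [0, 0, 0, 0, 0, 0, 0]])

```text
time: 2.1
tool_pos: [0.3822, -0.0736, 0.2346]
tool_rot: [3.141, -0.0, -2.978]
contact_force: [0.3, -0.5, 0.3]
opening: 0.0006
grip_force: 0.0
```

Request:
carry_out(deltas=[[0, -0.7, 2.6, 0, 0, 0, 0], [0, 0, 2.6, 0, 0, 0, 0], [0, 0, 2.6, 0, 0, 0, 0], [0, 0, 2.6, 0, 0, 0, 0], [0, 0, 2.6, 0, 0, 0, 0], [0, 0, 2.6, 0, 0, 0, 0], [0, 0, 2.0, 0, 0, 0, 0], [0, 0, 1.0, 0, 0, 0, 0]])

```text
time: 2.77
tool_pos: [0.3823, -0.08, 0.0466]
tool_rot: [3.14, -0.003, -2.977]
contact_force: [-0.6, -1.2, -0.1]
opening: 0.0006
grip_force: 0.0
```

Request:
carry_out(deltas=[[-0.6, 0, 0, 0, 0, 0, 0], [-0.6, 0, 0, 0, 0, 0, 0], [-0.6, 0, 0, 0, 0, 0, 0], [-0.5, 0, 0, 0, 0, 0, 0], [-0.3, 0, 0, 0, 0, 0, 0], [-0.3, 0, 0, 0, 0, 0, 0], [-0.3, 0, 0, 0, 0, 0, 0], [-0.3, 0, 0, 0, 0, 0, 0]])

```text
time: 3.43
tool_pos: [0.4182, -0.0746, 0.0489]
tool_rot: [-3.142, 0.0, -2.974]
contact_force: [-2.1, -0.3, 0.1]
opening: 0.0008
grip_force: 0.6
```

Request:
carry_out(deltas=[[-0.3, 0, 0, 0, 0, 0, 0], [-0.3, 0, 0, 0, 0, 0, 0], [-0.3, 0, 0, 0, 0, 0, 0], [-0.3, 0, 0, 0, 0, 0, 0], [-0.3, 0, 0, 0, 0, 0, 0], [-0.3, 0, 0, 0, 0, 0, 0], [-0.3, 0, 0, 0, 0, 0, 0], [-0.3, 0, 0, 0, 0, 0, 0]])

```text
time: 4.1
tool_pos: [0.4418, -0.0706, 0.0486]
tool_rot: [3.141, -0.0, -2.974]
contact_force: [-1.4, 1.0, -0.3]
opening: 0.0006
grip_force: 0.8
```

Request:
carry_out(deltas=[[-0.3, 0, 0, 0, 0, 0, 0], [-0.3, 0, 0, 0, 0, 0, 0], [-0.3, 0, 0, 0, 0, 0, 0], [-0.3, 0, 0, 0, 0, 0, 0], [-0.3, 0, 0, 0, 0, 0, 0], [-0.3, 0, 0, 0, 0, 0, 0], [-0.3, 0, 0, 0, 0, 0, 0], [-0.3, 0, 0, 0, 0, 0, 0]])

```text
time: 4.77
tool_pos: [0.4656, -0.0667, 0.0487]
tool_rot: [3.141, -0.0, -2.974]
contact_force: [-0.5, 0.3, 0.1]
opening: 0.0005
grip_force: 0.8
```

Request:
carry_out(deltas=[[-0.2, 0, 0, 0, 0, 0, 0], [-0.2, 0, 0, 0, 0, 0, 0], [-0.2, 0, 0, 0, 0, 0, 0], [-0.2, 0, 0, 0, 0, 0, 0], [-0.2, 0, 0, 0, 0, 0, 0], [-0.1, 0, 0, 0, 0, 0, 0], [-0.1, 0, 0, 0, 0, 0, 0], [-0.1, 0, 0, 0, 0, 0, 0]])

```text
time: 5.43
tool_pos: [0.4782, -0.0646, 0.0487]
tool_rot: [-3.142, 0.0, -2.974]
contact_force: [-0.7, 0.3, -0.0]
opening: 0.0009
grip_force: 0.8
```

Request:
carry_out(deltas=[[-0.1, 0, 0, 0, 0, 0, 0], [-0.1, 0, 0, 0, 0, 0, 0], [-0.1, 0, 0, 0, 0, 0, 0], [-0.1, 0, 0, 0, 0, 0, 0], [-0.05, 0, 0, 0, 0, 0, 0], [-0.05, 0, 0, 0, 0, 0, 0], [0, 0, 0, 0, 0, 0, 0], [0, 0, 0, 0, 0, 0, 0]])

```text
time: 6.1
tool_pos: [0.4816, -0.0639, 0.0487]
tool_rot: [3.141, -0.003, -2.974]
contact_force: [-7.3, -2.3, 3.5]
opening: 0.0005
grip_force: 3.9
```

Request:
carry_out(deltas=[[-0.05, 0, 0, 0, 0, 0, 0], [-0.05, 0, 0, 0, 0, 0, 0], [0, 0, 0, 0, 0, 0, 0], [0, 0, 0, 0, 0, 0, 0], [0.1, 0, 0, 0, 0, 0, 0], [0.1, 0, 0, 0, 0, 0, 0], [0.5, 0, 0, 0, 0, 0, 0], [1.0, 0, 0, 0, 0, 0, 0]])

```text
time: 6.77
tool_pos: [0.4687, -0.0667, 0.049]
tool_rot: [-3.14, 0.003, -2.974]
contact_force: [0.2, -0.8, 0.1]
opening: 0.0005
grip_force: 0.0
```

Request:
carry_out(deltas=[[2.0, 0, -2.0, 0, 0, 0, 0], [1.5, 0, -3.5, 0, 0, 0, 0], [0, 0, -4.0, 0, 0, 0, 0], [0, 0, -4.0, 0, 0, 0, 0], [0, 0, -4.0, 0, 0, 0, 0], [0, 0, -4.0, 0, 0, 0, 0], [0, 0, -2.0, 0, 0, 0, 0], [0, 0, 0, 0, 0, 0, 0]])

```text
time: 7.43
tool_pos: [0.4352, -0.073, 0.289]
tool_rot: [-3.136, 0.01, -2.974]
contact_force: [0.8, -0.5, -0.5]
opening: 0.0007
grip_force: 0.0
```

Run:
```python
from h import *
import pickle
s=snap('scene'); t=snap('top')
pickle.dump((s,t),open('p2.pkl','wb'))
a=cv2.resize(s['image'][165:270,300:400],(571,600),interpolation=cv2.INTER_CUBIC)
cv2.imwrite('pics/s2.png',a)
R=np.array([.626,-.0396,0]);y=.169
for n,l in [('knobtop',(0,0,.249)),('rodend',(0,0,.130)),('foot12',(0,0,.118)),('foot28',(0,0,.102)),('nuttop',(0,0,.076)),('lipface',(-.136,0,.062))]:
    w=R+[l[0]*np.cos(y)-l[1]*np.sin(y),l[0]*np.sin(y)+l[1]*np.cos(y),l[2]]
    p=w2px(s,w); print(n,w.round(4),((p-[300,165])*5.714).round(0))
print(robot.observe()['tool_pos'])
```

```text
knobtop [ 0.626  -0.0396  0.249 ] [268. 104.]
rodend [ 0.626  -0.0396  0.13  ] [262. 298.]
foot12 [ 0.626  -0.0396  0.118 ] [262. 316.]
foot28 [ 0.626  -0.0396  0.102 ] [261. 341.]
nuttop [ 0.626  -0.0396  0.076 ] [260. 380.]
lipface [ 0.4919 -0.0625  0.062 ] [ 14. 392.]
[ 0.43309471 -0.07229387  0.28419777]
```

View pics/s2.png

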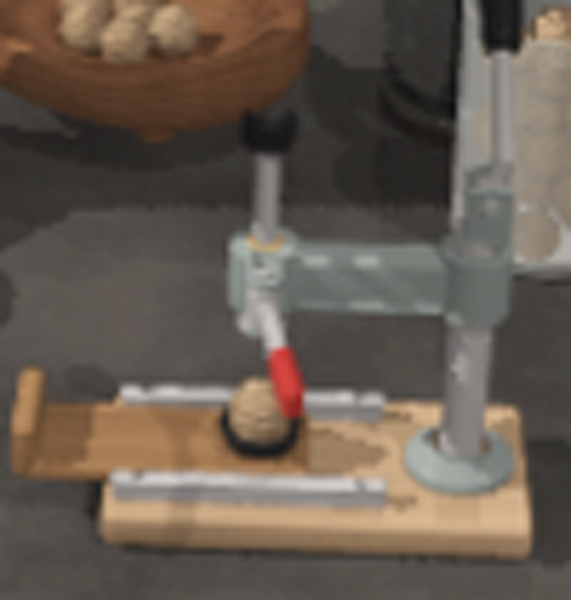

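Request:
carry_out(deltas=[[-2.6, 0, 0, 0, 0, 0, 0], [-2.6, 0, 0, 0, 0, 0, 0], [-2.6, 0, 0, 0, 0, 0, 0], [-2.6, 0, 0, 0, 0, 0, 0], [-2.6, 0, 0, 0, 0, 0, 0], [-2.6, 0, 0, 0, 0, 0, 0], [-2.6, 0, 0, 0, 0, 0, 0], [-1.4, 0, 0, 0, 0, 0, 0]])

```text
time: 8.2
tool_pos: [0.6276, -0.0389, 0.2805]
tool_rot: [3.14, -0.003, -2.974]
contact_force: [-0.6, -0.4, -0.6]
opening: 0.0002
grip_force: 0.0
```

Request:
carry_out(deltas=[[0, 0, 0.4, 0, 0, 0, 0], [0, 0, 0.4, 0, 0, 0, 0], [0, 0, 0.4, 0, 0, 0, 0], [0, 0, 0.3, 0, 0, 0, 0], [0, 0, 0.2, 0, 0, 0, 0], [0, 0, 0.1, 0, 0, 0, 0], [0, 0, 0, 0, 0, 0, 0], [0, 0, 0, 0, 0, 0, 0]])

```text
time: 8.87
tool_pos: [0.6259, -0.0397, 0.2661]
tool_rot: [-3.141, 0.001, -2.975]
contact_force: [1.2, 0.1, 1.0]
opening: 0.0006
grip_force: 0.0
```

Request:
carry_out(deltas=[[0, 0, 0.3, 0, 0, 0, 0], [0, 0, 0.3, 0, 0, 0, 0], [0, 0, 0.2, 0, 0, 0, 0], [0, 0, 0.2, 0, 0, 0, 0], [0, 0, 0.2, 0, 0, 0, 0], [0, 0, 0.2, 0, 0, 0, 0], [0, 0, 0.2, 0, 0, 0, 0], [0, 0, 0.2, 0, 0, 0, 0]])

```text
time: 9.53
tool_pos: [0.626, -0.0396, 0.2476]
tool_rot: [3.141, 0.0, -2.974]
contact_force: [-0.6, 0.2, 1.0]
opening: 0.0004
grip_force: 0.8
```

Request:
carry_out(deltas=[[0, 0, 0.2, 0, 0, 0, 0], [0, 0, 0.2, 0, 0, 0, 0], [0, 0, 0.2, 0, 0, 0, 0], [0, 0, 0.15, 0, 0, 0, 0], [0, 0, 0.1, 0, 0, 0, 0], [0, 0, 0.1, 0, 0, 0, 0], [0, 0, 0, 0, 0, 0, 0], [0, 0, 0, 0, 0, 0, 0]])

```text
time: 10.2
tool_pos: [0.6261, -0.0396, 0.238]
tool_rot: [3.142, 0.0, -2.974]
contact_force: [-0.0, 0.8, -0.2]
opening: 0.0009
grip_force: 0.0
```

Run:
```python
from h import *
s=snap('scene')
a=cv2.resize(s['image'][190:250,320:380],(600,600),interpolation=cv2.INTER_CUBIC)
cv2.imwrite('pics/s3.png',a)
for z in (.111,.105,.099,.095,.09,.083,.076): print(z,((w2px(s,[.626,-.0396,z])-[320,190])*10).round(0))
print(robot.observe()['contact_force'],robot.observe()['tool_pos'])
```

```text
0.111 [257. 323.]
0.105 [257. 339.]
0.099 [256. 355.]
0.095 [256. 365.]
0.09 [256. 378.]
0.083 [255. 397.]
0.076 [255. 415.]
[-0.41680388  0.50526132 -0.64971682] [ 0.62615696 -0.03963511  0.23809792]
```

View pics/s3.png

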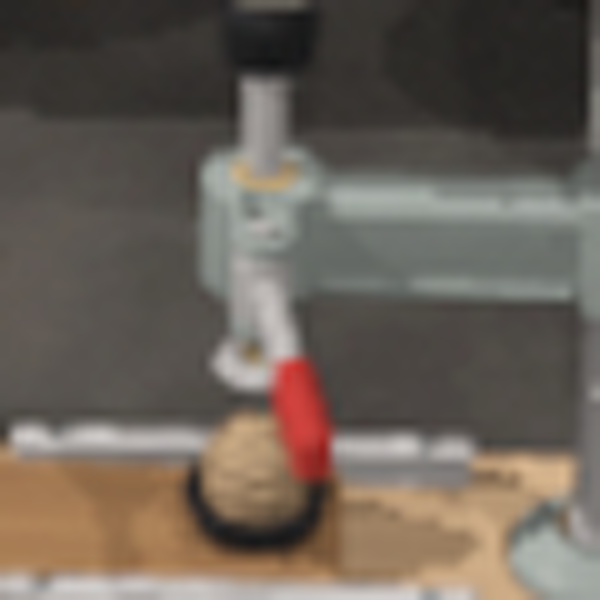

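Request:
carry_out(deltas=[[0, 0, 0.2, 0, 0, 0, 0], [0, 0, 0.2, 0, 0, 0, 0], [0, 0, 0.2, 0, 0, 0, 0], [0, 0, 0.2, 0, 0, 0, 0], [0, 0, 0.15, 0, 0, 0, 0], [0, 0, 0.1, 0, 0, 0, 0], [0, 0, 0.05, 0, 0, 0, 0], [0, 0, 0, 0, 0, 0, 0]])

```text
time: 10.92
tool_pos: [0.6259, -0.0396, 0.227]
tool_rot: [3.141, -0.0, -2.974]
contact_force: [0.5, 0.7, 0.3]
opening: 0.0001
grip_force: 0.3
```

Request:
carry_out(deltas=[[0, 0, 0.05, 0, 0, 0, 0], [0, 0, 0.03, 0, 0, 0, 0], [0, 0, 0.03, 0, 0, 0, 0], [0, 0, 0.03, 0, 0, 0, 0], [0, 0, 0.03, 0, 0, 0, 0], [0, 0, 0.03, 0, 0, 0, 0], [0, 0, 0, 0, 0, 0, 0], [0, 0, 0, 0, 0, 0, 0]])

```text
time: 11.58
tool_pos: [0.6259, -0.0396, 0.2251]
tool_rot: [3.141, -0.0, -2.974]
contact_force: [0.1, 0.6, 0.6]
opening: 0.0003
grip_force: 0.5
```

```bash
cat > f.py <<'E'
from h import *
F=[]
for i in range(4):
    s=robot.observe(); F.append(np.r_[s['contact_force'],s['tool_pos'][2],s['grip_force']]); cams.read_camera('wrist')
print(np.mean(F,0).round(4),np.array(F)[:,2].round(2))
E
python3 f.py
```

```text
[-0.2835 -0.0799  0.9943  0.2251  0.4901] [0.58 1.3  1.16 0.95]
```

Request:
carry_out(deltas=[[0, 0, 0.03, 0, 0, 0, 0], [0, 0, 0.03, 0, 0, 0, 0], [0, 0, 0.03, 0, 0, 0, 0], [0, 0, 0.03, 0, 0, 0, 0], [0, 0, 0.03, 0, 0, 0, 0], [0, 0, 0, 0, 0, 0, 0], [0, 0, 0, 0, 0, 0, 0], [0, 0, 0, 0, 0, 0, 0]])

```text
time: 12.45
tool_pos: [0.626, -0.0396, 0.2237]
tool_rot: [3.141, 0.0, -2.974]
contact_force: [-0.4, 0.7, 0.8]
opening: 0.0002
grip_force: 0.4
```

```bash
python3 f.py
```

```text
[-0.5142  0.1862  0.408   0.2236  0.2985] [ 0.76  0.34 -0.18  0.7 ]
```

Request:
carry_out(deltas=[[0, 0, 0.03, 0, 0, 0, 0], [0, 0, 0.03, 0, 0, 0, 0], [0, 0, 0.03, 0, 0, 0, 0], [0, 0, 0.03, 0, 0, 0, 0], [0, 0, 0.03, 0, 0, 0, 0], [0, 0, 0, 0, 0, 0, 0], [0, 0, 0, 0, 0, 0, 0], [0, 0, 0, 0, 0, 0, 0]])

```text
time: 13.32
tool_pos: [0.626, -0.0396, 0.2222]
tool_rot: [3.142, 0.0, -2.974]
contact_force: [-0.4, 0.6, 1.6]
opening: 0.0005
grip_force: 0.5
```

Request:
carry_out(deltas=[[0, 0, 0.03, 0, 0, 0, 0], [0, 0, 0.03, 0, 0, 0, 0], [0, 0, 0.03, 0, 0, 0, 0], [0, 0, 0.03, 0, 0, 0, 0], [0, 0, 0.03, 0, 0, 0, 0], [0, 0, 0, 0, 0, 0, 0], [0, 0, 0, 0, 0, 0, 0], [0, 0, 0, 0, 0, 0, 0]])

```text
time: 13.98
tool_pos: [0.626, -0.0396, 0.2206]
tool_rot: [3.141, 0.0, -2.974]
contact_force: [0.3, -0.1, 1.3]
opening: 0.0003
grip_force: 0.4
```

Request:
carry_out(deltas=[[0, 0, 0.03, 0, 0, 0, 0], [0, 0, 0.03, 0, 0, 0, 0], [0, 0, 0.03, 0, 0, 0, 0], [0, 0, 0.03, 0, 0, 0, 0], [0, 0, 0.03, 0, 0, 0, 0], [0, 0, 0, 0, 0, 0, 0], [0, 0, 0, 0, 0, 0, 0], [0, 0, 0, 0, 0, 0, 0]])

```text
time: 14.65
tool_pos: [0.6261, -0.0396, 0.2195]
tool_rot: [-3.142, 0.0, -2.974]
contact_force: [-1.4, -0.0, 5.2]
opening: 0.0006
grip_force: 2.2
```

```bash
python3 f.py
```

```text
[-1.2708  0.4069  5.0941  0.2195  2.2823] [5.19 4.78 5.45 4.96]
```

The force rose to about 5 N at the expected height, so the foot is resting on the nut with about 3.5 N on the shell. Next I'll lift off and go to the lever.

Request:
carry_out(deltas=[[0, 0, -0.1, 0, 0, 0, 0], [0, 0, -0.2, 0, 0, 0, 0], [0, 0, -0.7, 0, 0, 0, 0], [0, 0, -2.0, 0, 0, 0, 0], [0, 0, -2.0, 0, 0, 0, 0], [-1.6, -3.4, 0, 0, 0, 0, 0], [-1.6, -3.4, 0, 0, 0, 0, 0], [-1.6, -3.3, 0, 0, 0, 0, 0]])

```text
time: 15.52
tool_pos: [0.6909, -0.1319, 0.2706]
tool_rot: [-3.141, 0.002, -2.973]
contact_force: [0.7, 0.9, -0.3]
opening: 0.0002
grip_force: 0.0
```

Request:
carry_out(deltas=[[0, 0, 0, 0, 0, -0.113, 0], [0, 0, 0, 0, 0, -0.113, 0], [0, 0, 0, 0, 0, -0.113, 0], [0, 0, 0, 0, 0, -0.113, 0], [0, 0, 0, 0, 0, -0.113, 0], [0, 0, 0, 0, 0, -0.113, 0], [0, 0, 0, 0, 0, -0.113, 0], [0, 0, 0, 0, 0, 0, 0]])

```text
time: 16.18
tool_pos: [0.6902, -0.1313, 0.2693]
tool_rot: [3.141, -0.0, -2.179]
contact_force: [0.1, -0.3, 0.5]
opening: 0.0007
grip_force: 0.0
```

Run:
```python
from h import *
s=snap('scene')
cv2.imwrite('pics/s4.png',cv2.resize(s['image'][165:255,310:400],(600,600),interpolation=cv2.INTER_CUBIC))
t=snap('top')
m=(t['image'][:,:,2]>120)&(t['image'][:,:,1]<70)&(t['image'][:,:,0]<70)
v,u=np.nonzero(m[100:200,300:400]); u=u+300;v=v+100
P=np.array([px2w(t,a,b,z=.158) for a,b in zip(u,v)]); print(len(u),P.mean(0) if len(u) else '')
o=robot.observe();print(o['tool_pos'],o['tool_rot'],o['qpos'])
```

```text
0 
[ 0.69015439 -0.13121777  0.26923601] [ 3.14140554e+00 -2.07238141e-05 -2.18697467e+00] [-2.96870179e-01  6.78792959e-01  8.68521326e-01  3.90709419e-05
  1.59446253e+00 -2.82228357e+00]
```

View pics/s4.png

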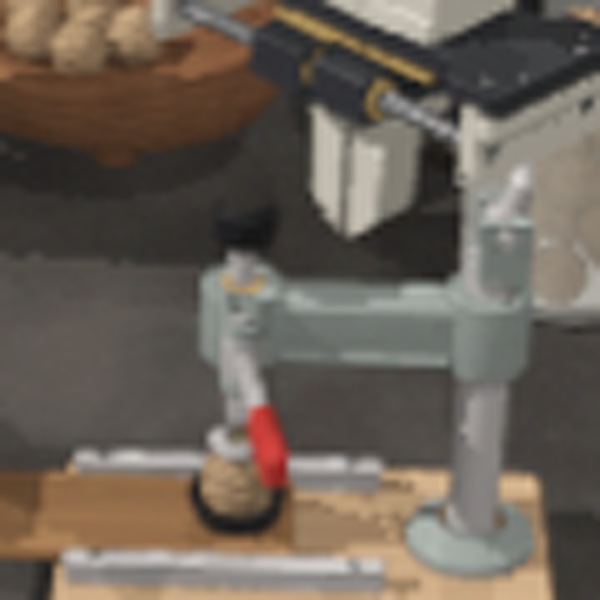

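Request:
carry_out(deltas=[[0, 0, 2.5, 0, 0, 0, 0], [0, 0, 2.5, 0, 0, 0, 0], [0, 0, 2.0, 0, 0, 0, 0], [0, 0, 1.5, 0, 0, 0, 0], [0, 0, 1.5, 0, 0, 0, 0], [0, 0, 1.5, 0, 0, 0, 0], [0, 0, 0.8, 0, 0, 0, 0], [0, 0, 0, 0, 0, 0, 0]])

```text
time: 16.95
tool_pos: [0.6891, -0.1309, 0.1439]
tool_rot: [3.138, -0.001, -2.186]
contact_force: [-0.3, -0.4, 0.3]
opening: 0.0005
grip_force: 0.0
```

Run:
```python
from h import *
# waypoints: TCP at radius r along lever, offset behind it; tool-frame steps
o=robot.observe(); print(o['tool_pos'],o['contact_force'])
yaw=.169; psi=o['tool_rot'][2]; R=np.array([.626,-.0396]); 
Rz=lambda a:np.array([[np.cos(a),-np.sin(a)],[np.sin(a),np.cos(a)]])
Tx=np.array([np.cos(psi),np.sin(psi)]);Ty=np.array([np.sin(psi),-np.cos(psi)])
p=o['tool_pos'][:2]
for L in [.35,.55,.75,.95,1.15,1.35,1.5,1.6,1.7,1.8,1.9,1.95,1.98]:
    a=yaw-np.pi/3-L; d=np.array([np.cos(a),np.sin(a)]); n=np.array([-d[1],d[0]])  # behind = ccw
    off=.006+.019*abs(n@Ty)+.0095*abs(n@Tx)
    c=R+Rz(yaw)@[0,-.031]+.075*d+off*n
    # contact radius
    cr=.075-.019*np.sign(n@Ty)*(d@Ty)-.0095*np.sign(n@Tx)*(d@Tx)
    D=c-p; print(L,c.round(4),'step tool cm',(100*np.array([D@Tx,D@Ty])).round(2),'off',off.round(4),'cr',cr.round(3)); p=c
```

```text
[ 0.68914564 -0.13091798  0.14390217] [-0.25039117 -0.3935998   0.33578092]
0.35 [ 0.6797 -0.1325] step tool cm [0.68 0.68] off 0.0247 cr 0.065
0.55 [ 0.6679 -0.1407] step tool cm [1.34 0.49] off 0.0263 cr 0.069
0.75 [ 0.654  -0.1466] step tool cm [1.29 0.79] off 0.0271 cr 0.073
0.95 [ 0.6384 -0.1496] step tool cm [1.15 1.11] off 0.0271 cr 0.077
1.15 [ 0.6216 -0.149 ] step tool cm [0.92 1.4 ] off 0.0263 cr 0.081
1.35 [ 0.6055 -0.145 ] step tool cm [0.61 1.55] off 0.0254 cr 0.066
1.5 [ 0.5953 -0.1411] step tool cm [0.27 1.05] off 0.0265 cr 0.069
1.6 [ 0.5887 -0.1376] step tool cm [0.09 0.75] off 0.0269 cr 0.071
1.7 [ 0.5823 -0.1332] step tool cm [0.01 0.77] off 0.0272 cr 0.073
1.8 [ 0.5763 -0.128 ] step tool cm [-0.07  0.79] off 0.0272 cr 0.076
1.9 [ 0.5707 -0.1221] step tool cm [-0.16  0.8 ] off 0.0271 cr 0.078
1.95 [ 0.5682 -0.1189] step tool cm [-0.12  0.4 ] off 0.0269 cr 0.079
1.98 [ 0.5667 -0.1168] step tool cm [-0.08  0.24] off 0.0268 cr 0.079
```

Request:
carry_out(deltas=[[0.34, 0.34, 0, 0, 0, 0, 0], [0.34, 0.34, 0, 0, 0, 0, 0], [0.45, 0.16, 0, 0, 0, 0, 0], [0.45, 0.16, 0, 0, 0, 0, 0], [0.44, 0.17, 0, 0, 0, 0, 0], [0.43, 0.26, 0, 0, 0, 0, 0], [0.43, 0.26, 0, 0, 0, 0, 0], [0.43, 0.27, 0, 0, 0, 0, 0]])

```text
time: 17.62
tool_pos: [0.6546, -0.1473, 0.1464]
tool_rot: [-3.141, 0.0, -2.184]
contact_force: [1.4, 0.4, 0.6]
opening: 0.0002
grip_force: 0.3
```

Request:
carry_out(deltas=[[0.38, 0.37, 0, 0, 0, 0, 0], [0.38, 0.37, 0, 0, 0, 0, 0], [0.38, 0.37, 0, 0, 0, 0, 0], [0.31, 0.47, 0, 0, 0, 0, 0], [0.31, 0.47, 0, 0, 0, 0, 0], [0.3, 0.46, 0, 0, 0, 0, 0], [0, 0, 0, 0, 0, 0, 0], [0, 0, 0, 0, 0, 0, 0]])

```text
time: 18.28
tool_pos: [0.6224, -0.1494, 0.1464]
tool_rot: [3.141, -0.0, -2.183]
contact_force: [-0.8, -0.4, -0.6]
opening: 0.0003
grip_force: 0.0
```

Request:
carry_out(deltas=[[0.2, 0.52, 0, 0, 0, 0, 0], [0.2, 0.52, 0, 0, 0, 0, 0], [0.2, 0.51, 0, 0, 0, 0, 0], [0.09, 0.35, 0, 0, 0, 0, 0], [0.09, 0.35, 0, 0, 0, 0, 0], [0.09, 0.35, 0, 0, 0, 0, 0], [0, 0, 0, 0, 0, 0, 0], [0, 0, 0, 0, 0, 0, 0]])

```text
time: 18.95
tool_pos: [0.5962, -0.1415, 0.1463]
tool_rot: [3.141, -0.0, -2.183]
contact_force: [0.4, -0.2, -0.0]
opening: 0.0003
grip_force: 0.0
```

Request:
carry_out(deltas=[[0.03, 0.25, 0, 0, 0, 0, 0], [0.03, 0.25, 0, 0, 0, 0, 0], [0.03, 0.25, 0, 0, 0, 0, 0], [0, 0.25, 0, 0, 0, 0, 0], [0, 0.25, 0, 0, 0, 0, 0], [0, 0.25, 0, 0, 0, 0, 0], [0, 0, 0, 0, 0, 0, 0], [0, 0, 0, 0, 0, 0, 0]])

```text
time: 19.62
tool_pos: [0.5834, -0.1335, 0.1462]
tool_rot: [3.141, 0.0, -2.183]
contact_force: [0.1, -0.6, 0.6]
opening: 0.0003
grip_force: 0.0
```

Run:
```python
from h import *
s=snap('scene')
cv2.imwrite('pics/s5.png',cv2.resize(s['image'][165:255,310:400],(600,600),interpolation=cv2.INTER_CUBIC))
```

View pics/s5.png

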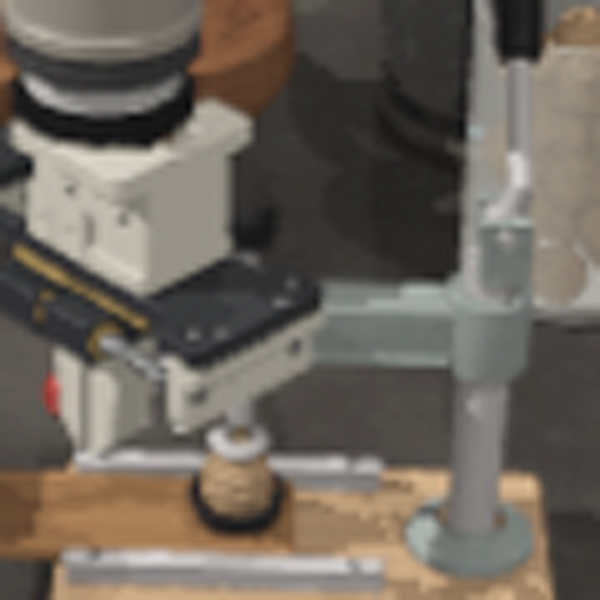

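The red tip shows at about (52,392) in the crop, ahead of the fingers, and the foot is still on the nut. The lever seems to have swung a little ahead of the fingers, so I'll check its angle.

Run:
```python
from h import *
s=snap('scene')
y=.169;R=np.array([.626,-.0396]);pin=R+.031*np.array([np.sin(y),-np.cos(y)])
for L in (1.5,1.6,1.7,1.8,1.9,1.95):
    a=y-np.pi/3-L
    print(L,((w2px(s,[*(pin+.092*np.array([np.cos(a),np.sin(a)])),.149])-[310,165])*6.667).round(0))
```

```text
1.5 [ 61. 410.]
1.6 [ 51. 399.]
1.7 [ 44. 388.]
1.8 [ 38. 377.]
1.9 [ 35. 366.]
1.95 [ 34. 360.]
```

Request:
carry_out(deltas=[[-0.02, 0.2, 0, 0, 0, 0, 0], [-0.02, 0.2, 0, 0, 0, 0, 0], [-0.02, 0.2, 0, 0, 0, 0, 0], [-0.02, 0.2, 0, 0, 0, 0, 0], [0, 0, 0, 0, 0, 0, 0], [0, 0, 0, 0, 0, 0, 0], [0, 0, 0, 0, 0, 0, 0], [0, 0, 0, 0, 0, 0, 0]])

```text
time: 20.38
tool_pos: [0.5775, -0.1284, 0.1462]
tool_rot: [3.141, 0.0, -2.183]
contact_force: [0.1, 0.4, -0.7]
opening: 0.0003
grip_force: 0.0
```

Request:
carry_out(deltas=[[-0.04, 0.2, 0, 0, 0, 0, 0], [-0.04, 0.2, 0, 0, 0, 0, 0], [-0.04, 0.2, 0, 0, 0, 0, 0], [-0.04, 0.2, 0, 0, 0, 0, 0], [0, 0, 0, 0, 0, 0, 0], [0, 0, 0, 0, 0, 0, 0], [0, 0, 0, 0, 0, 0, 0], [0, 0, 0, 0, 0, 0, 0]])

```text
time: 21.05
tool_pos: [0.5719, -0.1225, 0.1462]
tool_rot: [3.141, 0.0, -2.183]
contact_force: [0.7, 0.7, -0.9]
opening: 0.0002
grip_force: 0.0
```

```bash
python3 f.py
python3 - <<'E'
from h import *
s=snap('scene')
cv2.imwrite('pics/s6.png',cv2.resize(s['image'][165:255,310:400],(600,600),interpolation=cv2.INTER_CUBIC))
E
```

```text
[ 0.3103 -0.1875  0.2192  0.1462  0.    ] [-0.89  0.81  0.48  0.47]
```

View pics/s6.png

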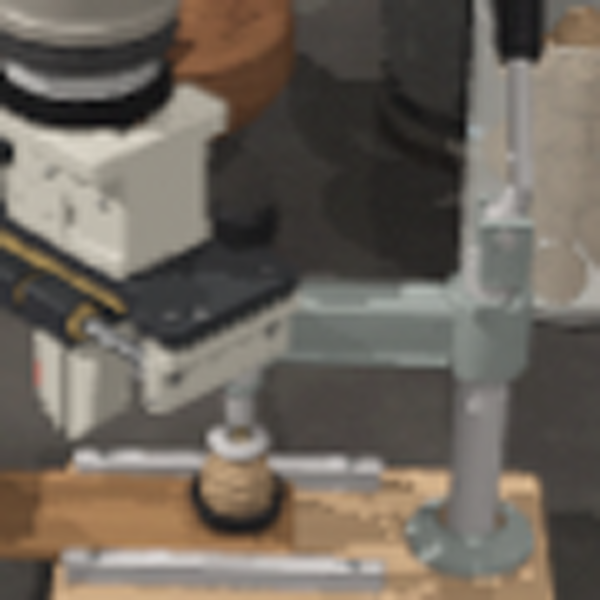

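Request:
carry_out(deltas=[[-0.04, 0.13, 0, 0, 0, 0, 0], [-0.04, 0.13, 0, 0, 0, 0, 0], [-0.04, 0.13, 0, 0, 0, 0, 0], [0, 0, 0, 0, 0, 0, 0], [0, 0, 0, 0, 0, 0, 0], [0, 0, 0, 0, 0, 0, 0], [0, 0, 0, 0, 0, 0, 0], [0, 0, 0, 0, 0, 0, 0]])

```text
time: 21.97
tool_pos: [0.5694, -0.1193, 0.1462]
tool_rot: [3.141, 0.0, -2.183]
contact_force: [-0.5, -0.6, 0.8]
opening: -0.0
grip_force: 0.0
```

Request:
carry_out(deltas=[[-0.05, 0.13, 0, 0, 0, 0, 0], [-0.05, 0.13, 0, 0, 0, 0, 0], [-0.05, 0.13, 0, 0, 0, 0, 0], [0, 0, 0, 0, 0, 0, 0], [0, 0, 0, 0, 0, 0, 0], [0, 0, 0, 0, 0, 0, 0], [0, 0, 0, 0, 0, 0, 0], [0, 0, 0, 0, 0, 0, 0]])

```text
time: 22.63
tool_pos: [0.5673, -0.116, 0.1463]
tool_rot: [-3.141, 0.0, -2.183]
contact_force: [2.7, -2.5, -0.3]
opening: 0.0004
grip_force: 1.3
```

Request:
carry_out(deltas=[[-0.03, 0.12, 0, 0, 0, 0, 0], [-0.03, 0.12, 0, 0, 0, 0, 0], [0, 0, 0, 0, 0, 0, 0], [0, 0, 0, 0, 0, 0, 0], [0, 0, 0, 0, 0, 0, 0], [0, 0, 0, 0, 0, 0, 0], [0, 0, 0, 0, 0, 0, 0], [0, 0, 0, 0, 0, 0, 0]])

```text
time: 23.3
tool_pos: [0.567, -0.1155, 0.1466]
tool_rot: [-3.137, 0.0, -2.184]
contact_force: [6.7, -7.3, -3.3]
opening: 0.0003
grip_force: 4.2
```

Request:
carry_out(deltas=[[-0.03, 0.12, 0, 0, 0, 0, 0], [-0.03, 0.12, 0, 0, 0, 0, 0], [0, 0, 0, 0, 0, 0, 0], [0, 0, 0, 0, 0, 0, 0], [0, 0, 0, 0, 0, 0, 0], [0, 0, 0, 0, 0, 0, 0], [0, 0, 0, 0, 0, 0, 0], [0, 0, 0, 0, 0, 0, 0]])

```text
time: 23.97
tool_pos: [0.5668, -0.1152, 0.147]
tool_rot: [-3.132, -0.0, -2.184]
contact_force: [10.4, -12.2, -4.2]
opening: 0.0005
grip_force: 7.2
```

A hard stop has been reached. I'll back off, lift and inspect.

Request:
carry_out(deltas=[[0.06, -0.24, 0, 0, 0, 0, 0], [0.06, -0.24, 0, 0, 0, 0, 0], [0.2, -1.0, 0, 0, 0, 0, 0], [0.4, -2.0, 0, 0, 0, 0, 0], [0, 0, -2, 0, 0, 0, 0], [0, 0, -4, 0, 0, 0, 0], [0, 0, -4, 0, 0, 0, 0], [0, 0, -3, 0, 0, 0, 0]])

```text
time: 24.63
tool_pos: [0.5879, -0.1375, 0.279]
tool_rot: [-3.141, 0.001, -2.183]
contact_force: [0.5, -0.2, 0.8]
opening: 0.0005
grip_force: 0.0
```

Request:
carry_out(deltas=[[2.0, -2.5, -1, 0, 0, 0, 0], [2.0, -2.5, 0, 0, 0, 0, 0], [2.0, -2.5, 0, 0, 0, 0, 0], [2.0, -2.5, 0, 0, 0, 0, 0], [2.0, -2.5, 0, 0, 0, 0, 0], [2.0, -2.5, 0, 0, 0, 0, 0], [0, 0, 0, 0, 0, 0, 0], [0, 0, 0, 0, 0, 0, 0]])

```text
time: 25.3
tool_pos: [0.6413, -0.3235, 0.284]
tool_rot: [3.138, 0.0, -2.185]
contact_force: [-0.6, 1.6, 0.6]
opening: 0.0004
grip_force: 0.0
```

Run:
```python
from h import *
s=snap('scene');t=snap('top')
a=cv2.resize(s['image'][165:255,300:390],(400,400),interpolation=cv2.INTER_CUBIC)
b=cv2.resize(t['image'][140:230,285:375],(400,400),interpolation=cv2.INTER_CUBIC)
cv2.imwrite('pics/s7.png',np.hstack([a,b]))
y=.169;R=np.array([.626,-.0396]);pin=R+.031*np.array([np.sin(y),-np.cos(y)])
for L in (1.6,1.8,1.95):
    A=y-np.pi/3-L; w=[*(pin+.092*np.array([np.cos(A),np.sin(A)])),.149]
    print(L,((w2px(s,w)-[300,165])*4.444).round(),((w2px(t,w)-[285,140])*4.444+[400,0]).round())
print(robot.observe()['tool_pos'])
```

```text
1.6 [ 79. 266.] [685. 265.]
1.8 [ 70. 251.] [662. 276.]
1.95 [ 67. 240.] [644. 282.]
[ 0.64167511 -0.32134921  0.28574751]
```

View pics/s7.png

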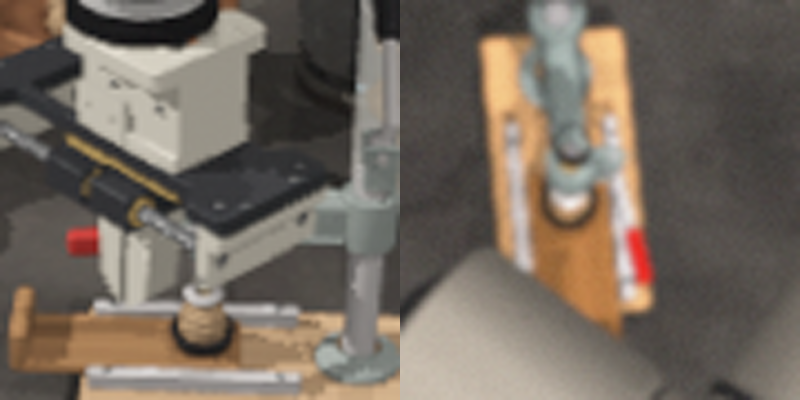

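The red tip is at (67,240) in the scene view and (644,282) in the top view, which matches 1.95 rad. The foot is on the nut, the tray is home and the arm is clear.

```bash
python3 -c "
from cell import robot
print(robot.hand_in())"
```

```text
the job is handed in; nothing more can be done
None
```

I pushed the tray home, lowered the ram onto the nut with an estimated 3.5 N on the shell (12 N cracks it), and swung the clamp lever to its stop. I then handed the job in at about 25 s; no verdict came back.

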